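Free the shut-off valve and set it to its marker

TASK

Lift the yellow hasp off its catch and fold it right back, so that the blue-sleeved valve lever is free. Then turn the lever until it lies centred over the red marker on the dial, in line with it, and leave it there. Do not turn the lever while the hasp is still over it, and do not disturb the loose things lying around.

Things in the scene. Friction and masses are not known exactly. Their poses are not given: they have to be found in the camera images.
- valve: Fixed valve unit: grey base plate (x -80 to +70, y -105 to +105 mm, 14 mm thick), brass ball valve and pipe along y (nuts 50 mm high), white dial disc 108 mm across, top at 48 mm. Origin: under the valve stem, at shelf height. x points away from the closed lever, z up. Catch post with staple pin, 22 x 10 mm, top 53 mm, at (-55, 29) mm; the lever passes above it.
- lever (a joint): Valve lever angle a about the vertical stem through the origin of valve, rad. 0 = closed, lever along -x of valve; grows clockwise seen from above, to 1.6: the lever points along (-cos a, sin a) in the frame of valve. Starts near 0 under the hasp; stays where it is left (about 0.2 N m of friction).
- lever_tip (a point): Middle of the lever's blue sleeve, 100 mm from the stem, 63 mm above the shelf. Sleeve 18 mm wide, 55 to 71 mm above the shelf, from 74 to 122 mm from the stem; nearer the stem a bare steel bar 14 mm wide, 59 to 67 mm high. Its x axis lies along the lever, from sleeve to stem.
- marker: Red marker, fixed on the dial under the lever's path: 24 mm long (28 to 52 mm from the stem), 30 mm wide, white centre line, top at 53 mm. Origin: on the stem's axis, 48 mm high; it lies along its own -x. The lever is set when its x axis is parallel to this x axis (lever angle = yaw of valve minus yaw of marker, 0.45 to 1.2 rad).
- hasp (a joint): Hasp angle, rad: 0 = closed, lying flat across the lever with its forked end over the staple; grows as it swings up and over, to 2.8 (folded right back). Loose hinge: it falls shut, or falls back once well past upright.
- hasp_hinge (a point): On the hasp's hinge axis, at (-55, -40, 75.5) mm in valve; the axis runs along x of valve and the closed hasp lies along +y from it. Its grey hinge post, 26 x 12 mm, top 74 mm, stands at (-55, -46) mm.
- hasp_bar (a point): Centre of the hasp's black cross bar (finger grip): 24 mm long along the hinge axis, 12 mm thick, 20 mm above the yellow plate (22 mm wide, 3 mm thick) and 78 mm from the hinge; 95.5 mm high when closed. On the closed hasp a fork hangs below it to 50 mm height.
- parts_case: Loose bystander: orange and black parts case with a small red press button, 120 x 180 x 49 mm, origin under its centre.
- nut: Loose bystander: stainless connector nut, 30 mm across, 34 mm tall, standing on the valve's base plate behind the pipe, origin under its centre.
- cartridge: Loose bystander: white ceramic disc cartridge, 34 mm across, 52 mm tall, origin under its centre.
- jar: Loose bystander: small jar with a green cap, 52 mm across, 60 mm tall, origin under its centre.
- plunger_handle: Loose bystander: plunger handle lying down, black rubber grip, about 350 mm long, 35 mm high, origin under the rod 150 mm from the grip end.
- soap_dish: Loose bystander: chrome soap dish, 85 x 125 x 22 mm, origin under its centre.

How it is judged:
By the outcome, as a careful person would: the job done as asked, in the order asked, and still so for the second after the job is handed in, with the robot touching nothing.
It also fails if it takes over 64 s, if anything falls off the work surface, if the arm or the gripper's body presses on something with over 40 N, if the wrist force passes 120 N, or if a joint passes its speed limit or range.

ROBOT

A 6-joint arm with a two-finger parallel gripper is mounted at the origin on the work surface. World frame = base frame: x ahead of the robot, y to its left, z up, the work surface at z = 0. Lengths are in mm, angles in rad, forces in N, time in s.
With the tool pointing down it reaches from about 350 to 875 mm from the base axis. Payload 4.2 kg.
Tool frame: the origin (TCP) lies on the centre line of the jaws, within the pads' length; the fingertips stand 22 mm ahead of it and the grasp point (between the pads) lies 3 mm ahead of it (bot.tcp_to_tips is the distance from the TCP to the fingertips, in mm); x points along the fingers, y is the direction in which the jaws open and shut, and the axes are right-handed (so a half turn about x gives the same grasp; the last joint's range is limited). The gripper opens to 87 mm and grips with 3 to 60 N. Pads are 19 mm wide; open, the fingers measure 117 mm over their backs; the gripper's body (75 mm by 190 mm) begins 51 mm behind the grasp point.
Start: joints at [1.569, 0.385, 0.008, 0, -1.194, -0.259], TCP at [161.127, 603.852, 244.55] pointing down, gripper open.
Joint ranges: [-3.14, 3.14], [-1.21, 2.06], [-1.07, 1.41], [-3.16, 2.05], [-2.99, -0.16], [-3.1, 3.1]. Speed limits (rad/s): [2.79, 2.79, 3.14, 3.14, 3.14, 3.14].

INTERFACE

Orientations are given as a 3x3 rotation matrix whose columns are the frame's x, y, z axes.
In Python, from station import bot, vision gives the robot as it stands.
- The arm moves only by the tool step_arm, never from a script. Its argument "targets" is a list of rows, each a list of 7 numbers: the finger opening in m, from 0 to 0.087, then the shift along the tool's x, y, z in m, then the turn, a rotation vector about the tool's x, y, z in degrees. In form: [[gripper, x, y, z, ax, ay, az], ...]. A call has 1 to 5 rows; each row is the pose to reach, as a shift and turn from the pose commanded when the call began, along the tool's axes at that moment; what a row does not reach only later rows make up. A row lasts 1/12 s, in which the tool goes at most 41.7 mm and 7.16 degrees, less where a joint would pass 70% of its speed; a pose out of reach is approached as far as the arm can. A call with a gripper value outside its range is refused whole. The fingers move at their own pace and stop on an object; "newtons" is the grip in N (left out, the last holds). Time passes only in rows, so rows that repeat a pose let the fingers close. It gives the time, the measured TCP pose, the force and the opening at its end, in the units of the state.
- bot.observe(): the state, without advancing time (a new reading comes with each control period).
- vision.get_image(name): name is "scene" or "side" or "wrist"; returns the picture (400x640x3 uint8, blue, green, red); there is no depth.
- vision.calibration(name): a dict with "fx", "fy", "cx", "cy" (pixels), "k1" (the pictures are not rectified: a ray, as slopes to the right and down, at radius r is drawn at 1 + k1 r^2 times it, then the intrinsics apply), "rvec" (rotation vector, rad) and "tvec" (3), from world to camera coordinates, as OpenCV has them; the wrist camera has in their place "T_tool_cam" (4x4, takes a point from camera to tool coordinates, whose origin is the TCP and whose axes are the tool frame's). Camera axes: x right, y down, z forward; pixel columns grow to the right and rows downward; lengths in mm; the calibration is good to about 2 mm. A picture is of the moment at which its call begins: read the wrist's pose just before it. calibration takes no time and is no camera call.
- bot.finish_job(): hands the job in, once; it reports no verdict.
The state is a dict: "time_s": time; "joints": joint angles; "joint_velocities": joint speeds; "effort": joint torques, N m; "tool_pos": TCP position; "tcp_rot": TCP orientation; "contact_force": force on the tool from outside, world axes, zero at the start; "ft_torque": the same for the moment, N m; "finger_gap": finger opening in mm.
Only numpy, scipy, OpenCV 4.12 (cv2) and the standard library are available. Lean on these libraries where they do the work, as an engineer would, in place of code of your own. Each camera call takes 0.05 s, during which the arm holds its last target.

## Working session

There is one attempt and no reset: what is moved stays moved. The work goes in short steps, Python scripts to look and compute and a tool call to move; the robot and the scene stay as the last step left them, time stands still between calls to the robot, and variables do not carry over. Pictures are saved under pics/ and viewed, and the job is handed in when it is done.

Besides the shell and the picture viewer there is one more tool, called after ">>>" by a JSON object that holds its "name" and its "arguments". step_arm: Moves the arm, as the interface text tells. Its arguments: {"type":"object","properties":{"targets":{"type":"array","items":{"type":"array","items":{"type":"number"}}},"newtons":{"type":"number"}},"required":["targets"]}

```bash
ls -la; mkdir -p pics; python3 - <<'E'
from station import bot, vision
import cv2
s=bot.observe()
print(s)
for n in ["scene","side","wrist"]:
    print(n, vision.calibration(n))
    im=vision.get_image(n); cv2.imwrite(f"pics/{n}0.png",im)
print(bot.tcp_to_tips)
E
```

```text
total 12
drwxr-xr-x  3 agent agent 4096 Dec  5 19:08 .
drwxr-xr-x 23 root  root  4096 Dec  5 19:08 ..
drwxr-xr-x  2 agent agent 4096 Dec  5 19:08 pics
{'time_s': 0.0, 'joints': array([ 1.56860139e+00,  3.85555839e-01,  6.64290646e-03, -5.06907368e-04,
       -1.19399659e+00, -2.58592339e-01]), 'joint_velocities': array([-0.00097284, -0.00280955, -0.00163097, -0.00066602, -0.00063205,
       -0.00023429]), 'effort': array([ 1.16542124e-04, -3.90662813e+01,  1.87400562e+01,  4.21990022e+00,
        1.09270585e-02, -1.94480713e-04]), 'tool_pos': array([160.99058435, 603.34193549, 243.46549376]), 'tcp_rot': array([[-4.75983322e-04, -2.58021459e-01, -9.66139069e-01],
       [-2.11210708e-03, -9.66136764e-01,  2.58021884e-01],
       [-9.99997656e-01,  2.16340328e-03, -8.51039634e-05]]), 'contact_force': array([0.39055407, 0.55554846, 0.92772909]), 'ft_torque': array([-0.00666535, -0.03404668,  0.0195603 ]), 'finger_gap': 86.92476524973506}
scene {'fx': 507.163708712879, 'fy': 507.163708712879, 'cx': 307.5312939256645, 'cy': 195.93488321907, 'k1': -0.06124983254512538, 'rvec': array([ 1.99636099,  1.06466353, -0.548231  ]), 'tvec': array([-338.32787143, -241.20582293, 2010.22951829])}
side {'fx': 413.7341511541819, 'fy': 413.7341511541819, 'cx': 325.23379392063566, 'cy': 195.9084293439564, 'k1': -0.08915587148410907, 'rvec': array([ 0.16370793, -2.78288697,  1.35316427]), 'tvec': array([ 649.00548736,  140.65185444, 1021.75266126])}
wrist {'fx': 295.3591134579982, 'fy': 295.3591134579982, 'cx': 315.9924914169587, 'cy': 199.8244841127674, 'k1': -0.01896679960922506, 'T_tool_cam': array([[-8.14603484e-04, -2.80125107e-01,  9.59963156e-01,
        -1.40330632e+02],
       [ 9.99999663e-01, -3.28303160e-04,  7.52776028e-04,
         8.09077122e-01],
       [ 1.04287472e-04,  9.59963445e-01,  2.80125280e-01,
        -7.66739014e+01],
       [ 0.00000000e+00,  0.00000000e+00,  0.00000000e+00,
         1.00000000e+00]])}
22.0
```

View pics/scene0.png

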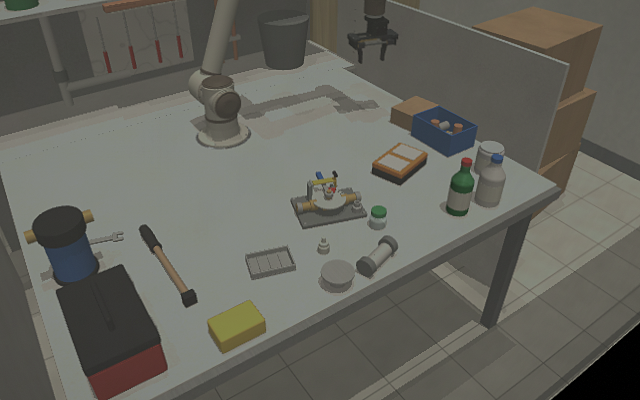

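View pics/side0.png

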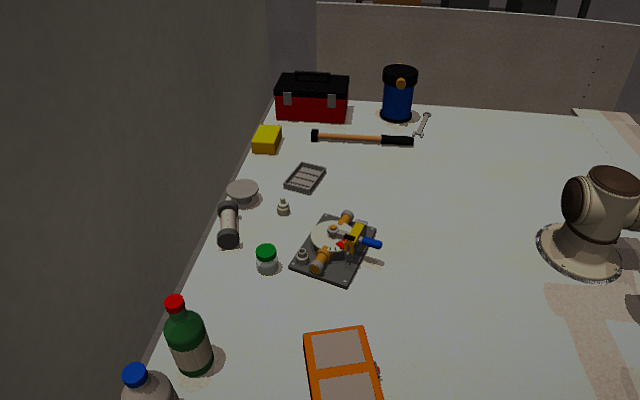

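View pics/wrist0.png

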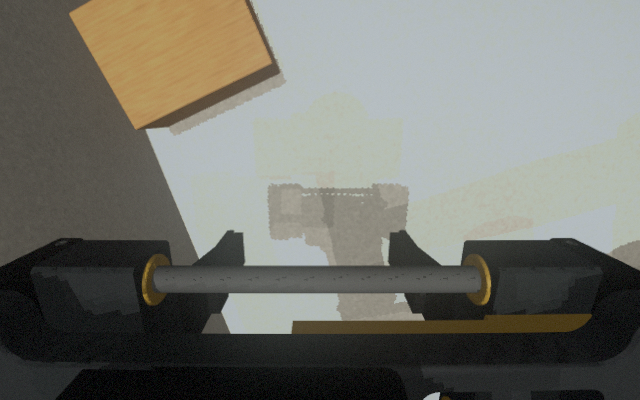

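The scene view shows the valve unit at about (328,200), with the parts case at (400,162), jar at (378,217), plunger handle at (378,256) and soap dish at (270,262). The side view shows the valve at (335,245) with the yellow hasp at about (355,235) and the blue sleeve at (370,242). The wrist view doesn't see the valve yet. Next I'll write helpers and zoom in.

```bash
cat > h.py <<'E'
import numpy as np, cv2
from station import bot, vision
from scipy.spatial.transform import Rotation as R
def cal(n, s=None):
    c=vision.calibration(n)
    if n=="wrist":
        T=np.array(c["T_tool_cam"]); s=s or bot.observe()
        Rw=np.array(s["tcp_rot"]); p=np.array(s["tool_pos"])
        Rc=Rw@T[:3,:3]; o=Rw@T[:3,3]+p
    else:
        Rm=cv2.Rodrigues(np.array(c["rvec"],float))[0]; Rc=Rm.T; o=-Rm.T@np.array(c["tvec"],float)
    return c,Rc,o
def ray(C,uv):
    c,Rc,o=C
    x=(uv[0]-c["cx"])/c["fx"]; y=(uv[1]-c["cy"])/c["fy"]
    rd=np.hypot(x,y); r=rd
    for _ in range(20): r=rd/(1+c["k1"]*r*r)
    f=r/rd if rd>0 else 1
    d=Rc@np.array([x*f,y*f,1.]); return o,d/np.linalg.norm(d)
def onplane(C,uv,z):
    o,d=ray(C,uv); return o+d*(z-o[2])/d[2]
def proj(C,P):
    c,Rc,o=C; q=Rc.T@(np.array(P,float)-o); x,y=q[0]/q[2],q[1]/q[2]
    f=1+c["k1"]*(x*x+y*y); return np.array([c["cx"]+c["fx"]*x*f,c["cy"]+c["fy"]*y*f])
def tri(rays):
    A=np.zeros((3,3));b=np.zeros(3)
    for o,d in rays:
        M=np.eye(3)-np.outer(d,d);A+=M;b+=M@o
    P=np.linalg.solve(A,b)
    return P,[np.linalg.norm((np.eye(3)-np.outer(d,d))@(P-o)) for o,d in rays]
E
python3 - <<'E'
import cv2
from h import *
a=cv2.imread("pics/scene0.png")[150:280,230:430]
cv2.imwrite("pics/scene0z.png",cv2.resize(a,None,fx=4,fy=4,interpolation=cv2.INTER_CUBIC))
a=cv2.imread("pics/side0.png")[200:300,270:400]
cv2.imwrite("pics/side0z.png",cv2.resize(a,None,fx=6,fy=6,interpolation=cv2.INTER_CUBIC))
for n in["scene","side"]:
    C=cal(n); print(n,C[2].round(1))
Cs,Cd=cal("scene"),cal("side")
print(onplane(Cs,(328,207),14),onplane(Cd,(335,249),14))
E
```

```text
scene [1658.6 -686.5  995.8]
side [569.1 786.2 736.9]
[630.58949016  65.04444087  14.        ] [620.68479237  76.4599122   14.        ]
```

View pics/scene0z.png

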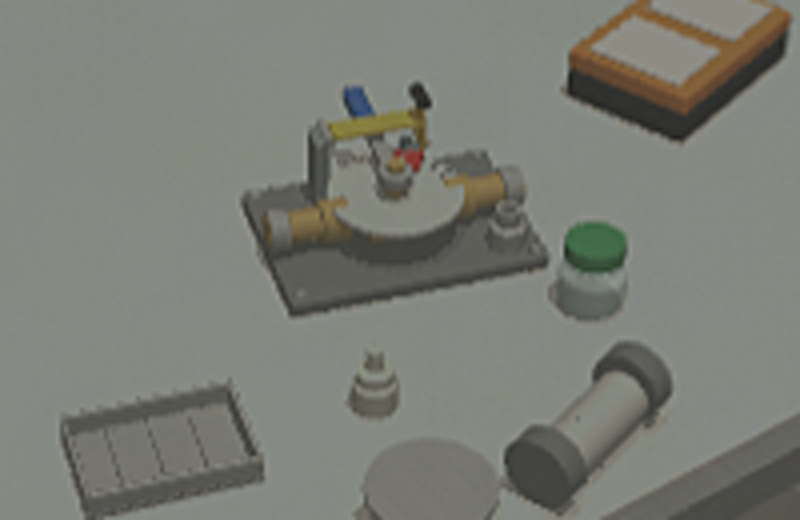

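View pics/side0z.png

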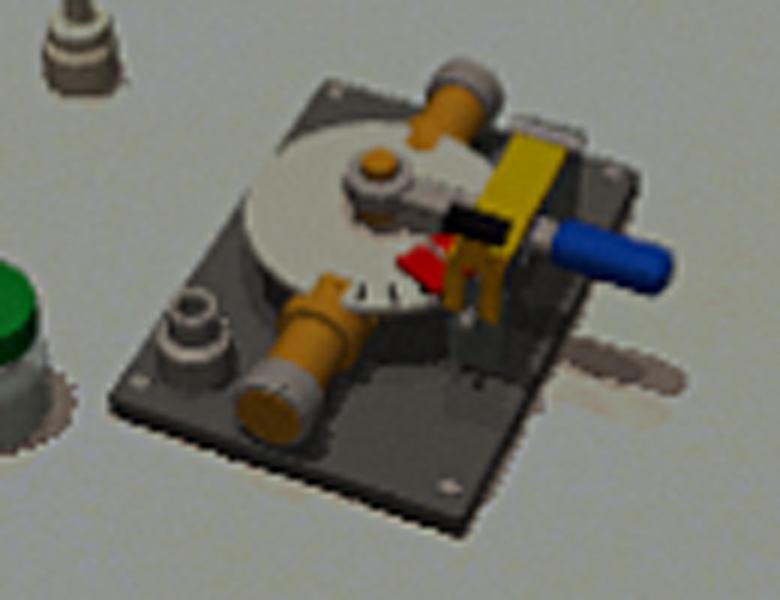

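```bash
python3 - <<'E'
from h import *
C=cal("side")
for z in[(110,393),(460,520),(637,172),(333,80)]:
    print(onplane(C,(270+z[0]/6,200+z[1]/6),14).round(1))
C2=cal("scene")
for z in[(244,200),(290,308),(548,262),(486,155)]:
    print(onplane(C2,(230+z[0]/4,150+z[1]/4),14).round(1))
print("stem",tri([ray(C,(270+380/6,200+160/6)),ray(C2,(230+397/4,150+163/4))]))
print("bar",tri([ray(C,(270+476/6,200+222/6)),ray(C2,(230+420/4,150+96/4))]))
print("sleeve end",tri([ray(C,(270+660/6,200+265/6)),ray(C2,(230+352/4,150+95/4))]))
E
```

```text
[723.7 143.3  14. ]
[583.8 189.6  14. ]
[522.3  -8.9  14. ]
[658.7 -53.3  14. ]
[533.3 -12.2  14. ]
[667.7 -55.7  14. ]
[733.7 139.9  14. ]
[593.7 187.2  14. ]
stem (array([628.72087234,  67.66247186,  76.88464189]), [np.float64(2.247718002203636), np.float64(2.247718002203803)])
bar (array([588.06904945, 119.0734345 ,  97.15288375]), [np.float64(1.971654142486906), np.float64(1.9716541424868583)])
sleeve end (array([517.65336266, 101.96477684,  65.85329851]), [np.float64(2.31295870573112), np.float64(2.3129587057311456)])
```

The side view gives plate corners that put the valve stem near (627,67), with the valve yawed about -0.30 rad and the lever pointing toward the robot. I'll add a move helper and bring the wrist camera over the valve.

```bash
cat >> h.py <<'E'
def delta(pos,Rt,s=None):
    s=s or bot.observe(); Rc=np.array(s["tcp_rot"]); p=np.array(s["tool_pos"])
    d=Rc.T@(np.array(pos,float)-p)/1000; w=R.from_matrix(Rc.T@Rt).as_rotvec(degrees=True)
    print("shift m",d.round(4),"turn deg",w.round(2)); return d,w
def down(yang):  # tool pointing down, tool y at world angle yang (rad)
    y=np.array([np.cos(yang),np.sin(yang),0]); x=np.array([0,0,-1.]); return np.column_stack([x,y,np.cross(x,y)])
def rep(s=None):
    s=s or bot.observe(); print("t",round(s["time_s"],2),"p",s["tool_pos"].round(1),"j",s["joints"].round(3),"F",s["contact_force"].round(1),"gap",round(s["finger_gap"],1)); return s
E
python3 - <<'E'
from h import *
yv=np.mean([np.arctan2(189.6+8.9,583.8-522.3),np.arctan2(143.3+53.3,723.7-658.7),np.arctan2(187.2+12.2,593.7-533.3),np.arctan2(139.9+55.7,733.7-667.7)])-np.pi/2
print("yaw valve",yv)
delta([590,110,260],down(np.pi+yv))
E
```

```text
yaw valve -0.3098255204252469
shift m [-0.0156  0.3662 -0.5418] turn deg [ 9.28e+01 -8.00e-02 -7.00e-02]
```

>>> {"name": "step_arm", "arguments": {"targets": [[0.06, -0.015, 0.366, -0.542, 92.8, 0, 0], [0.06, -0.015, 0.366, -0.542, 92.8, 0, 0], [0.06, -0.015, 0.366, -0.542, 92.8, 0, 0], [0.06, -0.015, 0.366, -0.542, 92.8, 0, 0], [0.06, -0.015, 0.366, -0.542, 92.8, 0, 0]]}}

```text
time_s: 0.57
tool_pos: [298.6, 445.0, 249.2]
tcp_rot: [[-0.0, -0.778, -0.628], [-0.0, -0.628, 0.778], [-1.0, 0.0, -0.0]]
contact_force: [-0.0, -0.1, -0.7]
finger_gap: 63.8
```

```bash
python3 - <<'E'
from h import *
rep(); delta([590,110,260],down(np.pi-.31))
E
```

```text
t 0.57 p [298.6 445.  249.2] j [ 1.283  0.23  -0.203 -0.    -1.138 -0.603] F [-0.  -0.1 -0.7] gap 63.8
shift m [-0.0107 -0.0162 -0.4437] turn deg [ 5.67e+01 -3.00e-02 -2.00e-02]
```

>>> {"name": "step_arm", "arguments": {"targets": [[0.06, -0.011, -0.016, -0.444, 56.7, 0, 0], [0.06, -0.011, -0.016, -0.444, 56.7, 0, 0], [0.06, -0.011, -0.016, -0.444, 56.7, 0, 0], [0.06, -0.011, -0.016, -0.444, 56.7, 0, 0], [0.06, -0.011, -0.016, -0.444, 56.7, 0, 0]]}}

```text
time_s: 0.98
tool_pos: [436.1, 288.4, 254.5]
tcp_rot: [[-0.0, -0.999, -0.054], [0.0, -0.054, 0.999], [-1.0, 0.0, 0.0]]
contact_force: [1.3, 0.7, -0.1]
finger_gap: 60.0
```

```bash
python3 - <<'E'
from h import *
rep(); delta([590,110,260],down(np.pi-.31))
E
```

```text
t 0.98 p [436.1 288.4 254.5] j [ 0.895  0.203 -0.224 -0.    -1.143 -0.841] F [ 1.3  0.7 -0.1] gap 60.0
shift m [-0.0055 -0.144  -0.1865] turn deg [ 2.086e+01  0.000e+00 -1.000e-02]
```

>>> {"name": "step_arm", "arguments": {"targets": [[0.06, -0.006, -0.144, -0.187, 20.9, 0, 0], [0.06, -0.006, -0.144, -0.187, 20.9, 0, 0], [0.06, -0.006, -0.144, -0.187, 20.9, 0, 0], [0.06, -0.006, -0.144, -0.187, 20.9, 0, 0], [0.06, -0.006, -0.144, -0.187, 20.9, 0, 0]]}}

```text
time_s: 1.4
tool_pos: [572.9, 131.3, 259.7]
tcp_rot: [[-0.0, -0.954, 0.3], [-0.0, 0.3, 0.954], [-1.0, 0.0, -0.0]]
contact_force: [-0.2, 1.4, 0.2]
finger_gap: 60.2
```

```bash
python3 - <<'E'
from h import *
s=rep(); delta([590,110,260],down(np.pi-.31))
im=vision.get_image("wrist"); cv2.imwrite("pics/w1.png",im)
np.savez("w1.npz",R=s["tcp_rot"],p=s["tool_pos"])
E
```

```text
t 1.4 p [572.9 131.3 259.7] j [ 0.501  0.312 -0.063 -0.    -1.197 -0.806] F [-0.2  1.4  0.2] gap 60.2
shift m [-0.0004 -0.0227 -0.0152] turn deg [ 0.28 -0.01 -0.02]
```

View pics/w1.png

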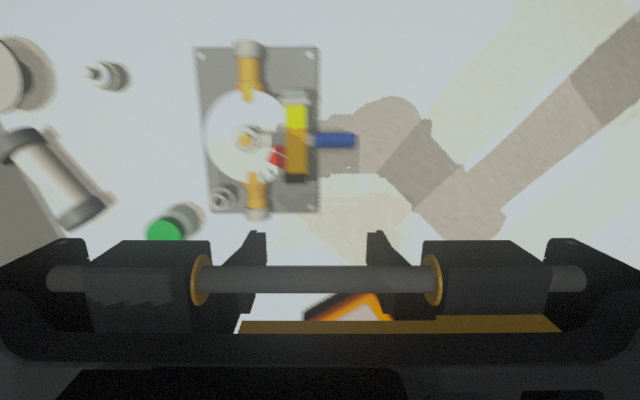

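The blurred wrist view shows the whole valve at about (260,130): the hasp from (297,95) to (297,180), the blue sleeve at (335,140) and the red marker at (277,157). The arm was still settling, so I'll stop and take two sharp pictures at different heights.

>>> {"name": "step_arm", "arguments": {"targets": [[0.06, 0.03, -0.02, 0.02, 0, 0, 0], [0.06, 0.03, -0.02, 0.02, 0, 0, 0], [0.06, 0.03, -0.02, 0.02, 0, 0, 0], [0.06, 0.03, -0.02, 0.02, 0, 0, 0]]}}

```text
time_s: 1.78
tool_pos: [597.0, 146.1, 229.6]
tcp_rot: [[-0.001, -0.954, 0.3], [-0.001, 0.3, 0.954], [-1.0, 0.0, -0.001]]
contact_force: [0.1, -0.6, 0.5]
finger_gap: 60.4
```

```bash
python3 - <<'E'
from h import *
s=rep()
im=vision.get_image("wrist"); cv2.imwrite("pics/w2.png",im)
np.savez("w2.npz",R=s["tcp_rot"],p=s["tool_pos"])
a=im[0:250,160:400]
cv2.imwrite("pics/w2z.png",cv2.resize(a,None,fx=2.4,fy=2.4,interpolation=cv2.INTER_CUBIC))
E
```

```text
t 1.78 p [597.  146.1 229.6] j [ 0.503  0.378 -0.041  0.    -1.153 -0.808] F [ 0.1 -0.6  0.5] gap 60.4
```

View pics/w2z.png

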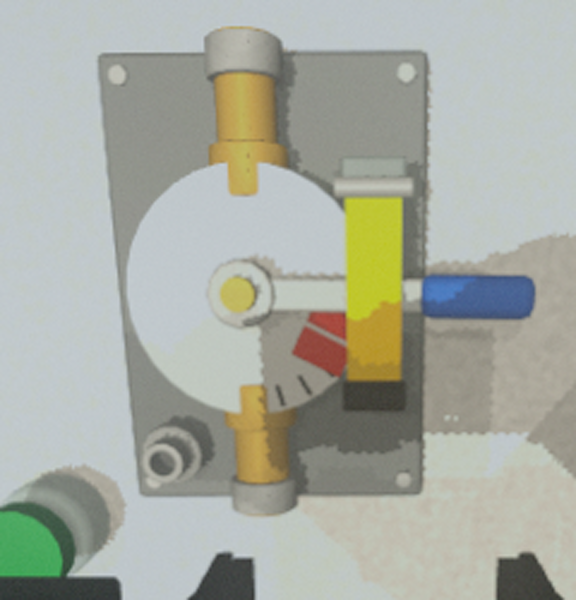

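The sharp view shows, in full-picture pixels: stem cap (259,122), hinge pin (316,78), yellow plate (316,80) to (316,160), black bar (316,165), blue sleeve (359,124) and red marker with its white line at (294,143). I'll measure with masks.

```bash
cat > meas.py <<'E'
from h import *
def comp(im,lo,hi,roi=None,minA=20):
    hsv=cv2.cvtColor(im,cv2.COLOR_BGR2HSV); m=cv2.inRange(hsv,np.array(lo),np.array(hi))
    if roi: 
        k=np.zeros_like(m); k[roi[1]:roi[3],roi[0]:roi[2]]=255; m&=k
    n,l,st,ce=cv2.connectedComponentsWithStats(m)
    out=[(st[i,4],ce[i],st[i,:4],(l==i).astype(np.uint8)) for i in range(1,n) if st[i,4]>=minA]
    return sorted(out,key=lambda t:-t[0])
def line(mask):
    ys,xs=np.nonzero(mask); vx,vy,x0,y0=cv2.fitLine(np.column_stack([xs,ys]).astype(np.float32),cv2.DIST_L2,0,.01,.01).ravel()
    return (x0,y0),(vx,vy)
def load(n):
    z=np.load(n+".npz"); s={"tcp_rot":z["R"],"tool_pos":z["p"]}; return cv2.imread(f"pics/{n}.png"),cal("wrist",s)
E
python3 - <<'E'
from meas import *
im,C=load("w2")
for nm,lo,hi,roi in [("blue",(105,120,40),(125,255,255),(330,100,400,150)),("red",(0,130,60),(10,255,255),(270,120,330,170)),("red2",(170,130,60),(180,255,255),(270,120,330,170)),
   ("yellow",(15,140,80),(35,255,255),(290,60,340,170)),("stemcap",(20,100,120),(35,255,255),(245,105,275,140)),("black",(0,0,0),(180,255,60),(295,145,340,180))]:
    for c in comp(im,lo,hi,roi)[:3]:
        print(nm,c[0],c[1].round(1),c[2], [round(float(x),3) for x in sum(line(c[3]),())])
E
```

```text
blue 626 [357.8 122.2] [336 115  45  16] [357.802, 122.23, 1.0, 0.026]
red 243 [293.5 146.1] [283 137  21  19] [293.461, 146.148, 0.863, 0.505]
red 99 [297.5 134.3] [289 131  15  10] [297.545, 134.253, 0.943, 0.332]
yellow 1693 [315.3 120.4] [304  83  23  76] [315.334, 120.377, 0.001, 1.0]
stemcap 158 [258.6 122.4] [252 116  14  14] [258.633, 122.373, 0.856, 0.518]
```

```bash
python3 - <<'E'
from meas import *
im,C=load("w2")
print(im[150:180,316].tolist())
h=cv2.cvtColor(im,cv2.COLOR_BGR2HSV)
Cd,Cs=cal("side"),cal("scene")
P=lambda uv,z:onplane(C,uv,z)
print("stem z75",P((258.9,122.4),75).round(1))
sd=cv2.imread("pics/side0.png")
for nm,lo,hi,roi in [("stemcap",(10,100,80),(30,255,255),(325,220,342,233)),("blue",(105,120,30),(125,255,255),(355,230,390,255)),("black",(0,0,0),(180,255,30),(340,230,360,245))]:
    for c in comp(sd,lo,hi,roi,8)[:3]: print("side",nm,c[0],c[1].round(1),c[2])
E
```

```text
[[41, 147, 180], [42, 143, 176], [47, 136, 165], [45, 133, 163], [47, 133, 161], [45, 133, 162], [51, 134, 164], [47, 131, 164], [50, 103, 126], [52, 71, 76], [61, 68, 68], [54, 63, 65], [54, 62, 65], [59, 67, 69], [59, 67, 67], [58, 66, 66], [57, 66, 63], [55, 64, 65], [59, 65, 66], [61, 65, 67], [54, 63, 65], [72, 79, 80], [81, 90, 90], [89, 96, 95], [86, 93, 94], [91, 98, 99], [90, 97, 97], [90, 97, 95], [85, 93, 92], [90, 98, 96]]
stem z75 [628.5  62.7  75. ]
side stemcap 21 [332.6 226.4] [330 225   6   4]
side stemcap 20 [339.5 222. ] [338 220   4   5]
side blue 164 [371.3 242.3] [362 236  20  13]
side black 46 [348.7 237.1] [344 234  11   7]
```

```bash
python3 - <<'E'
from meas import *
im,C=load("w2"); Cd,Cs=cal("side"),cal("scene")
b=(315.8,164.8)
print("bar plane95.5",onplane(C,b,95.5).round(1),"101.5",onplane(C,b,101.5).round(1))
print("bar tri",tri([ray(C,b),ray(Cd,(348.9,237.1))]))
print("stem tri",tri([ray(C,(258.7,122.4)),ray(Cd,(333,226.6))]))
print("blue tri",tri([ray(C,(357.8,122.2)),ray(Cd,(371.3,242.3))]))
sl=[onplane(C,u,68) for u in [(337,121.7),(380,122.8)]]; d=sl[1]-sl[0]; print("sleeve dir",np.arctan2(d[1],d[0]),np.linalg.norm(d),sl)
hp=[onplane(C,(160+x/2.4,y/2.4),75.5) for x,y in [(333,186),(413,187)]]; d=hp[0]-hp[1]; print("hinge",hp,np.arctan2(d[1],d[0]))
pl=[onplane(C,(160+x/2.4,y/2.4),77) for x,y in [(346,197),(346,381),(402,197),(403,381)]]
for i in(0,2): d=pl[i+1]-pl[i]; print("plate y dir-90",np.arctan2(d[1],d[0])-np.pi/2)
co=[onplane(C,(160+x/2.4,y/2.4),14) for x,y in [(98,54),(427,51),(422,494),(141,494)]]
print(np.round(co,1)); c=np.mean(co,0); print("centre",c)
for i,j in((1,0),(2,3)): d=co[j]-co[i]; print(np.arctan2(d[1],d[0]),np.linalg.norm(d))
for i,j in((1,2),(0,3)): d=co[j]-co[i]; print(np.arctan2(d[1],d[0])-np.pi/2,np.linalg.norm(d))
E
```

```text
bar plane95.5 [587.3 115.5  95.5] 101.5 [587.  114.6 101.5]
bar tri (array([587.48253674, 115.55753347,  95.17334421]), [np.float64(0.1297058052288695), np.float64(0.12970580522866396)])
stem tri (array([628.42842168,  62.68763725,  74.52974408]), [np.float64(0.300744748764903), np.float64(0.300744748764738)])
blue tri (array([535.60920263,  92.12616642,  62.14347787]), [np.float64(0.13800735032610825), np.float64(0.1380073503261749)])
sleeve dir 2.813586224211739 42.71267728389317 [array([555.74591826,  85.11702659,  68.        ]), array([515.31040476,  98.87718823,  68.        ])]
hinge [array([578.88652406,  35.8740762 ,  75.5       ]), array([549.42179454,  45.51328896,  75.5       ])] -0.3161699507112123
plate y dir-90 -0.3153028894903036
plate y dir-90 -0.2884013975491184
[[663.1 -56.5  14. ]
 [521.9 -12.9  14. ]
 [582.8 185.6  14. ]
 [723.9 141.2  14. ]]
centre [622.94346775  64.35133656  14.        ]
-0.29936481542285037 147.6951397089519
-0.30495197309446886 147.9568141742941
-0.2974881278405439 207.67022969330225
-0.2987345469302223 206.84325132519456
```

Triangulated positions: bar (587.5,115.6,95.2), stem (628.4,62.7), valve yaw about -0.30. They agree with the plate corners and the text's geometry to about 1 mm. The lever starts at a ≈ 0.03. I'll descend with the jaws along the bar, so the bar's ends can pivot in the pads.

```bash
python3 - <<'E'
from h import *
rep(); delta([587.3,115.5,108],down(np.pi-.300))
E
```

```text
t 1.83 p [597.  146.4 230.8] j [ 5.040e-01  3.760e-01 -4.100e-02  1.000e-03 -1.153e+00 -8.080e-01] F [-0.6 -0.3 -0.2] gap 59.9
shift m [ 0.1228  0.0002 -0.0325] turn deg [-0.23  0.03  0.07]
```

>>> {"name": "step_arm", "arguments": {"targets": [[0.06, 0.035, 0, -0.02, 0, 0, 0], [0.06, 0.07, 0, -0.0325, -0.2, 0, 0], [0.06, 0.085, 0, -0.0325, -0.2, 0, 0], [0.06, 0.085, 0, -0.0325, -0.2, 0, 0]]}}

```text
time_s: 2.17
tool_pos: [584.6, 114.3, 142.8]
tcp_rot: [[-0.005, -0.955, 0.297], [-0.002, 0.297, 0.955], [-1.0, 0.004, -0.003]]
contact_force: [-0.6, -0.1, -0.2]
finger_gap: 60.0
```

```bash
python3 - <<'E'
from h import *
s=rep(); delta([587.3,115.5,108],down(np.pi-.300))
im=vision.get_image("wrist"); cv2.imwrite("pics/w3.png",im)
np.savez("w3.npz",R=s["tcp_rot"],p=s["tool_pos"])
E
```

```text
t 2.17 p [584.6 114.3 142.8] j [ 0.464  0.427 -0.2   -0.001 -0.949 -0.765] F [-0.6 -0.1 -0.2] gap 60.0
shift m [ 0.0348 -0.0024  0.0021] turn deg [-0.1  -0.17 -0.25]
```

View pics/w3.png

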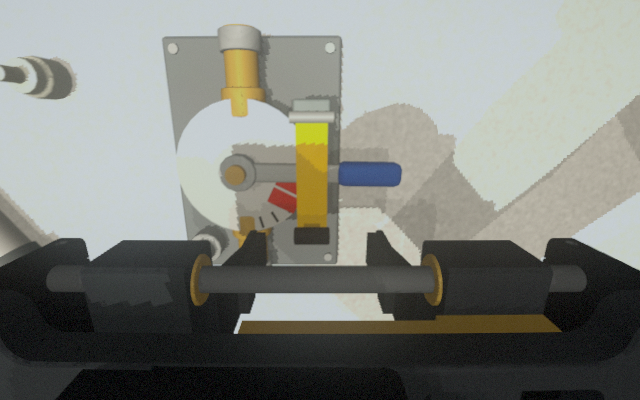

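The bar sits at about (311,236) between the fingertips (265 and 368). I'll check it by triangulating against the earlier wrist view.

```bash
python3 - <<'E'
from meas import *
im2,C2=load("w2"); im,C=load("w3")
a=im[200:260,280:350]
m=(im[215:260,285:345].max(2)<50).astype(np.uint8)
n,l,st,ce=cv2.connectedComponentsWithStats(m)
for i in range(1,n):
    if st[i,4]>40: print(st[i],ce[i]+[285,215])
u=(311.3,236)
print(tri([ray(C,u),ray(C2,(315.8,164.8))]))
print(proj(C,(587.3,115.5,95.5)))
rep(); delta([587.3,115.5,108],down(np.pi-.300))
E
```

```text
(array([587.51224578, 114.96572939,  98.23552158]), [np.float64(0.33189918119157463), np.float64(0.331899181191273)])
[312.35359989 235.05631439]
t 2.22 p [586.6 115.1 145.3] j [ 0.465  0.425 -0.196  0.    -0.95  -0.765] F [-0.2  0.3  0.2] gap 60.3
shift m [ 0.0373 -0.0005  0.0006] turn deg [-0.03 -0.04 -0.01]
```

>>> {"name": "step_arm", "arguments": {"targets": [[0.06, 0.02, 0, 0, 0, 0, 0], [0.06, 0.0375, 0, 0, 0, 0, 0], [0.06, 0.0375, 0, 0, 0, 0, 0], [0.02, 0.0375, 0, 0, 0, 0, 0], [0.02, 0.0375, 0, 0, 0, 0, 0]], "newtons": 12}}

```text
time_s: 2.63
tool_pos: [588.9, 116.2, 110.0]
tcp_rot: [[0.005, -0.955, 0.295], [0.001, 0.295, 0.955], [-1.0, -0.004, 0.003]]
contact_force: [0.8, 0.2, -0.2]
finger_gap: 53.2
```

>>> {"name": "step_arm", "arguments": {"targets": [[0.02, 0, 0, 0, 0, 0, 0], [0.02, 0, 0, 0, 0, 0, 0], [0.02, 0, 0, 0, 0, 0, 0]], "newtons": 12}}

```text
time_s: 2.88
tool_pos: [587.9, 115.6, 108.4]
tcp_rot: [[0.002, -0.955, 0.297], [0.001, 0.297, 0.955], [-1.0, -0.002, 0.001]]
contact_force: [0.2, 0.5, -0.3]
finger_gap: 34.6
```

```bash
python3 - <<'E'
from h import *
s=rep()
for n in("wrist","side"): cv2.imwrite(f"pics/{n}4.png",vision.get_image(n))
a=cv2.imread("pics/side4.png")[170:300,270:420]; b=cv2.resize(a,None,fx=4,fy=4,interpolation=cv2.INTER_CUBIC); cv2.imwrite("pics/side4z.png",b)
E
```

```text
t 2.88 p [587.9 115.6 108.4] j [ 0.464  0.467 -0.234  0.    -0.868 -0.765] F [ 0.2  0.5 -0.3] gap 34.6
```

View pics/side4z.png

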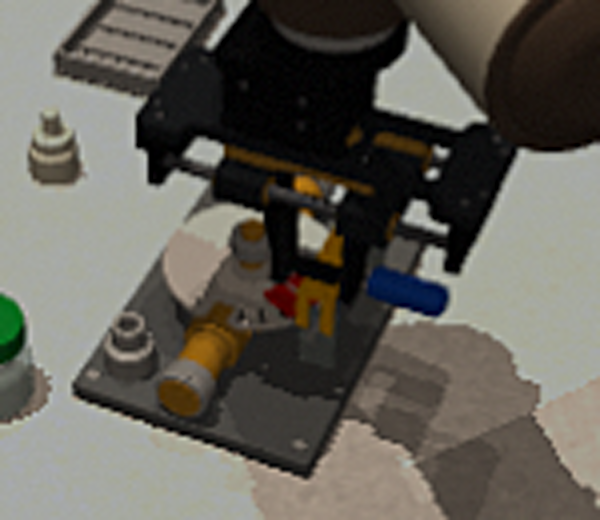

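View pics/wrist4.png

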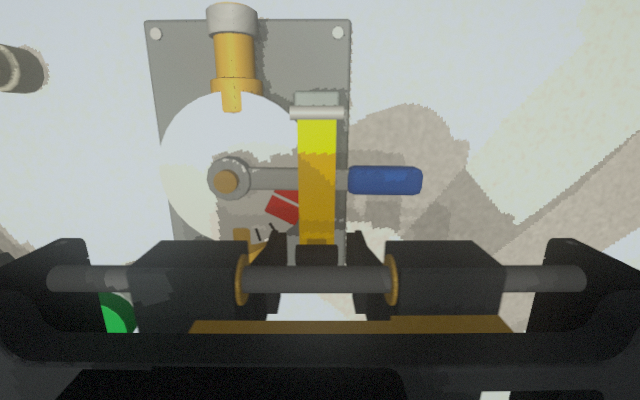

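The side view shows both fingers straddling the black bar, about (320,270) in the zoom. The wrist view shows the bar centred at (316,252) between the still-closing fingers. I'll finish the close.

>>> {"name": "step_arm", "arguments": {"targets": [[0.02, 0, 0, 0, 0, 0, 0], [0.02, 0, 0, 0, 0, 0, 0], [0.02, 0, 0, 0, 0, 0, 0], [0.02, 0, 0, 0, 0, 0, 0]], "newtons": 12}}

```text
time_s: 3.32
tool_pos: [587.7, 115.3, 107.6]
tcp_rot: [[0.001, -0.955, 0.297], [0.0, 0.297, 0.955], [-1.0, -0.001, 0.0]]
contact_force: [0.7, -1.3, 1.3]
finger_gap: 23.9
```

Gap 23.9 mm means the 24 mm bar is held by its ends. I'll swing the hasp up along its 80.5 mm arc, tool vertical, with the bar pivoting in the pads.

>>> {"name": "step_arm", "arguments": {"targets": [[0.02, -0.0096, 0, -0.0031, 0, 0, 0], [0.02, -0.0187, 0, -0.0074, 0, 0, 0], [0.02, -0.0272, 0, -0.0128, 0, 0, 0], [0.02, -0.035, 0, -0.0191, 0, 0, 0], [0.02, -0.0419, 0, -0.0264, 0, 0, 0]], "newtons": 12}}

```text
time_s: 3.73
tool_pos: [579.6, 89.4, 150.4]
tcp_rot: [[0.001, -0.955, 0.297], [0.0, 0.297, 0.955], [-1.0, -0.001, 0.001]]
contact_force: [3.5, -1.4, -3.0]
finger_gap: 23.7
```

```bash
python3 - <<'E'
from h import *
s=rep(); print(s["ft_torque"].round(2))
for n in("wrist","side"): cv2.imwrite(f"pics/{n}5.png",vision.get_image(n))
a=cv2.imread("pics/side5.png")[150:300,270:420]; b=cv2.imread("pics/wrist5.png")[0:300,140:500]
cv2.imwrite("pics/c5.png",np.hstack([cv2.resize(a,(400,400),interpolation=cv2.INTER_CUBIC),cv2.resize(b,(400,400))]))
E
```

```text
t 3.73 p [579.6  89.4 150.4] j [ 0.429  0.402 -0.22   0.    -0.948 -0.73 ] F [ 3.5 -1.4 -3. ] gap 23.7
[-0.24 -0.96 -0.01]
```

View pics/c5.png

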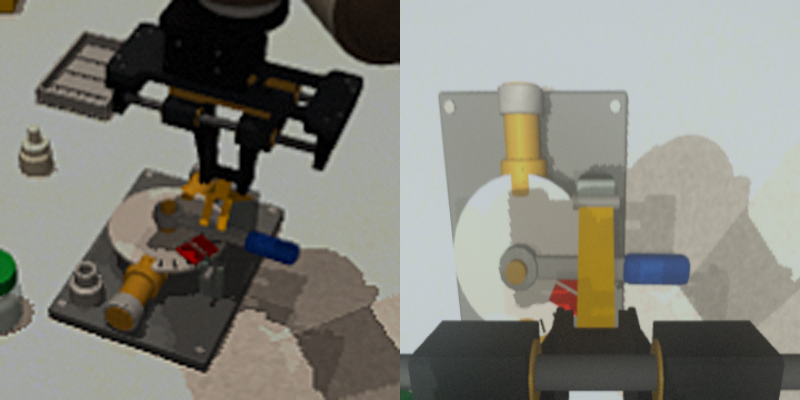

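The hasp is rising with the fork off the staple: in the combined picture it's at (215,205) on the left and still held at (597,310) on the right. Forces are about 3 N. Continuing the arc.

>>> {"name": "step_arm", "arguments": {"targets": [[0.02, -0.0059, 0, -0.0081, 0, 0, 0], [0.02, -0.0108, 0, -0.0169, 0, 0, 0], [0.02, -0.0146, 0, -0.0263, 0, 0, 0], [0.02, -0.0171, 0, -0.036, 0, 0, 0], [0.02, -0.0185, 0, -0.046, 0, 0, 0]], "newtons": 12}}

```text
time_s: 4.25
tool_pos: [565.9, 45.3, 168.4]
tcp_rot: [[0.001, -0.955, 0.297], [0.0, 0.297, 0.955], [-1.0, -0.001, 0.001]]
contact_force: [3.4, -0.3, -1.3]
finger_gap: 24.1
```

>>> {"name": "step_arm", "arguments": {"targets": [[0.02, 0, 0, -0.0101, 0, 0, 0], [0.02, 0.0011, 0, -0.02, 0, 0, 0], [0.02, 0.0035, 0, -0.0298, 0, 0, 0], [0.02, 0.0071, 0, -0.0392, 0, 0, 0], [0.02, 0.0119, 0, -0.048, 0, 0, 0]], "newtons": 12}}

```text
time_s: 4.67
tool_pos: [551.6, -1.0, 155.8]
tcp_rot: [[0.001, -0.955, 0.297], [-0.0, 0.297, 0.955], [-1.0, -0.001, -0.0]]
contact_force: [2.8, -1.6, 2.3]
finger_gap: 23.6
```

```bash
python3 - <<'E'
from h import *
s=rep(); print(s["ft_torque"].round(2))
for n in("wrist","side"): cv2.imwrite(f"pics/{n}6.png",vision.get_image(n))
a=cv2.imread("pics/side6.png")[150:300,270:420]; b=cv2.imread("pics/wrist6.png")[0:360,140:500]
cv2.imwrite("pics/c6.png",np.hstack([cv2.resize(a,(400,400),interpolation=cv2.INTER_CUBIC),cv2.resize(b,(400,400))]))
E
```

```text
t 4.67 p [551.6  -1.  155.8] j [ 0.292  0.343 -0.299  0.001 -0.929 -0.594] F [ 2.8 -1.6  2.3] gap 23.6
[-0.22 -0.97 -0.04]
```

View pics/c6.png

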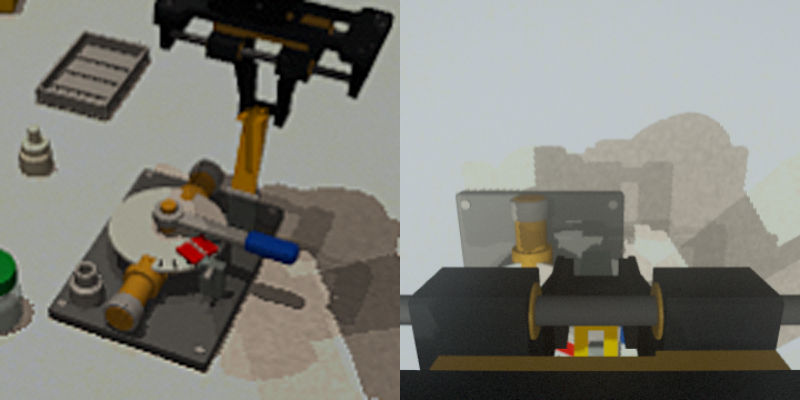

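The hasp is past upright and still between the fingers, (250,140) on the left. I'll carry it on to about 2.5 rad.

>>> {"name": "step_arm", "arguments": {"targets": [[0.02, 0.0058, 0, -0.0082, 0, 0, 0], [0.02, 0.0126, 0, -0.0156, 0, 0, 0], [0.02, 0.0203, 0, -0.0221, 0, 0, 0], [0.02, 0.0287, 0, -0.0276, 0, 0, 0], [0.02, 0.0378, 0, -0.032, 0, 0, 0]], "newtons": 12}}

```text
time_s: 5.18
tool_pos: [542.2, -31.0, 117.0]
tcp_rot: [[0.001, -0.955, 0.297], [-0.0, 0.297, 0.955], [-1.0, -0.0, 0.0]]
contact_force: [3.2, -0.6, 0.5]
finger_gap: 23.8
```

```bash
python3 - <<'E'
from h import *
s=rep(); print(s["ft_torque"].round(2))
for n in("side","scene"): cv2.imwrite(f"pics/{n}7.png",vision.get_image(n))
a=cv2.imread("pics/side7.png")[150:300,270:420]; b=cv2.imread("pics/scene7.png")[110:260,250:400]
cv2.imwrite("pics/c7.png",np.hstack([cv2.resize(a,(400,400),interpolation=cv2.INTER_CUBIC),cv2.resize(b,(400,400))]))
E
```

```text
t 5.18 p [542.2 -31.  117. ] j [ 0.242  0.376 -0.364  0.    -0.83  -0.543] F [ 3.2 -0.6  0.5] gap 23.8
[-0.45 -1.27 -0.01]
```

View pics/c7.png

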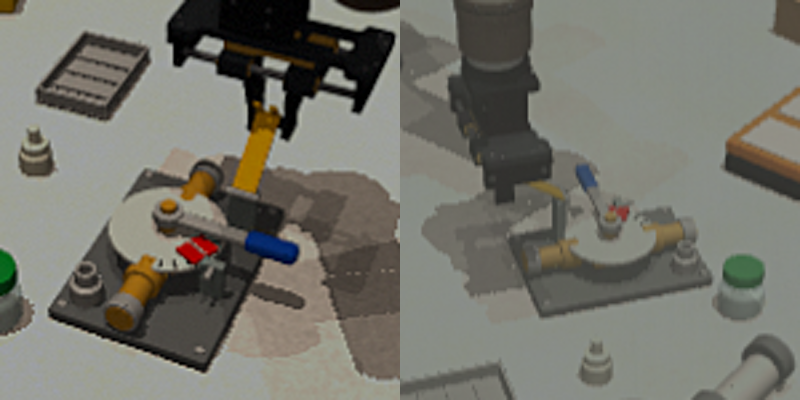

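>>> {"name": "step_arm", "arguments": {"targets": [[0.02, 0.008, 0, -0.0026, 0, 0, 0], [0.02, 0.0154, 0, -0.0046, 0, 0, 0], [0.02, 0.0154, 0, -0.0046, 0, 0, 0], [0.06, 0.0154, 0, -0.0046, 0, 0, 0], [0.06, 0.0154, 0, -0.0046, 0, 0, 0]], "newtons": 12}}

```text
time_s: 5.7
tool_pos: [538.6, -34.6, 100.5]
tcp_rot: [[-0.006, -0.955, 0.298], [0.0, 0.298, 0.955], [-1.0, 0.005, -0.001]]
contact_force: [0.1, 0.6, 0.1]
finger_gap: 30.9
```

>>> {"name": "step_arm", "arguments": {"targets": [[0.06, 0, 0, 0, 0, 0, 0], [0.06, 0, 0, 0, 0, 0, 0], [0.06, 0, 0, 0, 0, 0, 0]]}}

```text
time_s: 5.95
tool_pos: [539.9, -34.5, 101.9]
tcp_rot: [[-0.002, -0.955, 0.297], [0.0, 0.297, 0.955], [-1.0, 0.002, -0.001]]
contact_force: [-0.7, -0.3, -0.2]
finger_gap: 48.9
```

```bash
python3 - <<'E'
from h import *
s=rep(); print(s["ft_torque"].round(2))
for n in("side","wrist"): cv2.imwrite(f"pics/{n}8.png",vision.get_image(n))
a=cv2.imread("pics/side8.png")[150:300,270:420]; b=cv2.imread("pics/wrist8.png")[0:360,140:500]
cv2.imwrite("pics/c8.png",np.hstack([cv2.resize(a,(400,400),interpolation=cv2.INTER_CUBIC),cv2.resize(b,(400,400))]))
E
```

```text
t 5.95 p [539.9 -34.5 101.9] j [ 0.236  0.394 -0.383 -0.001 -0.796 -0.537] F [-0.7 -0.3 -0.2] gap 48.9
[ 0.06 -0.11  0.  ]
```

View pics/c8.png

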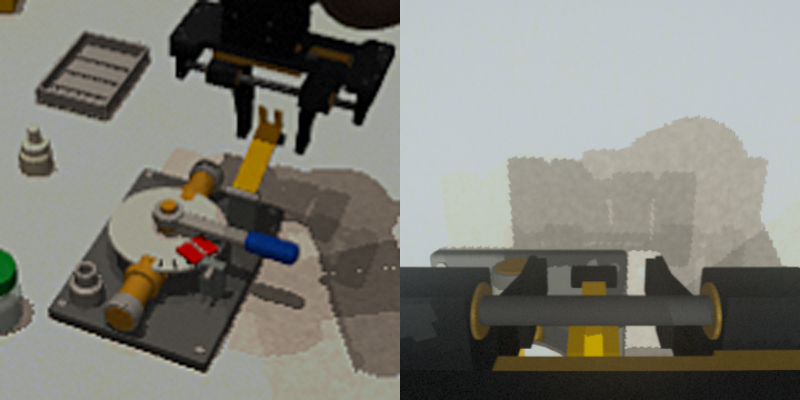

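The hasp is released and folded right back, with its fork up at (268,125) on the left and nothing touching the arm. I'll rise straight up, then go over the lever.

>>> {"name": "step_arm", "arguments": {"targets": [[0.06, -0.035, 0, 0, 0, 0, 0], [0.06, -0.075, 0, 0, 0, 0, 0], [0.06, -0.11, 0, 0, 0, 0, 0], [0.06, -0.11, 0, 0, 0, 0, 0]]}}

```text
time_s: 6.38
tool_pos: [544.9, -34.4, 220.7]
tcp_rot: [[0.015, -0.955, 0.295], [0.001, 0.295, 0.955], [-1.0, -0.014, 0.005]]
contact_force: [0.4, -0.7, 0.2]
finger_gap: 59.5
```

```bash
python3 - <<'E'
from h import *
s=rep(); 
for n in("wrist","side"): cv2.imwrite(f"pics/{n}9.png",vision.get_image(n))
d=np.array([np.cos(2.8136),np.sin(2.8136)]); t=np.array([628.2,62.8])+105*d
print(t); delta([t[0],t[1],205],down(2.8136-1.5*np.pi))
a=cv2.imread("pics/side9.png")[150:300,270:420]; b=cv2.imread("pics/wrist9.png")[0:360,140:500]
cv2.imwrite("pics/c9.png",np.hstack([cv2.resize(a,(400,400),interpolation=cv2.INTER_CUBIC),cv2.resize(b,(400,400))]))
E
```

```text
t 6.38 p [544.9 -34.4 220.7] j [ 0.235  0.263 -0.235  0.003 -1.058 -0.537] F [ 0.4 -0.7  0.2] gap 59.5
[528.79745511  96.62505092]
shift m [0.0095 0.0508 0.1213] turn deg [-8.847e+01 -3.000e-02  2.600e-01]
```

View pics/c9.png

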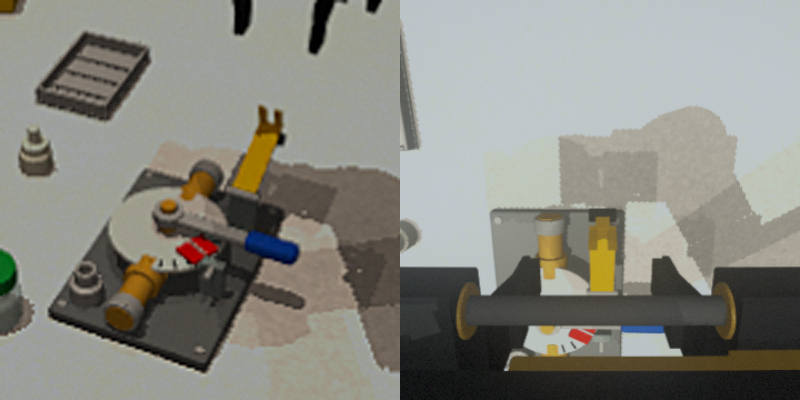

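The hasp stays folded back at (258,150) on the left, and the lever hasn't moved. I'll go over the lever tip and turn the jaws across it.

>>> {"name": "step_arm", "arguments": {"targets": [[0.05, 0.015, 0.05, 0.12, -88.5, 0, 0], [0.05, 0.015, 0.05, 0.12, -88.5, 0, 0], [0.05, 0.015, 0.05, 0.12, -88.5, 0, 0], [0.05, 0.015, 0.05, 0.12, -88.5, 0, 0], [0.05, 0.015, 0.05, 0.12, -88.5, 0, 0]]}}

```text
time_s: 6.9
tool_pos: [527.1, 97.0, 195.3]
tcp_rot: [[-0.004, -0.945, -0.328], [-0.001, -0.328, 0.945], [-1.0, 0.004, 0.0]]
contact_force: [0.5, -0.0, 0.0]
finger_gap: 50.2
```

```bash
python3 - <<'E'
from h import *
s=rep(); delta([528.8,96.6,205],down(2.8136-1.5*np.pi))
E
```

```text
t 6.9 p [527.1  97.  195.3] j [ 4.840e-01  2.790e-01 -2.800e-01 -1.000e-03 -1.016e+00 -1.500e-01] F [ 0.5 -0.   0. ] gap 50.2
shift m [-0.0097 -0.0014 -0.0009] turn deg [-52.09   0.12  -0.23]
```

>>> {"name": "step_arm", "arguments": {"targets": [[0.05, -0.01, -0.001, -0.001, -52.1, 0, 0], [0.05, -0.01, -0.001, -0.001, -52.1, 0, 0], [0.05, -0.01, -0.001, -0.001, -52.1, 0, 0], [0.05, -0.01, -0.001, -0.001, -52.1, 0, 0], [0.05, -0.01, -0.001, -0.001, -52.1, 0, 0]]}}

```text
time_s: 7.32
tool_pos: [528.8, 93.9, 205.7]
tcp_rot: [[-0.004, -0.578, -0.816], [-0.001, -0.816, 0.578], [-1.0, 0.003, 0.002]]
contact_force: [-0.9, -0.4, 0.4]
finger_gap: 50.1
```

```bash
python3 - <<'E'
from h import *
s=rep(); delta([528.8,96.6,205],down(2.8136-1.5*np.pi))
E
```

```text
t 7.32 p [528.8  93.9 205.7] j [ 4.770e-01  2.700e-01 -2.640e-01 -1.000e-03 -1.041e+00  4.780e-01] F [-0.9 -0.4  0.4] gap 50.1
shift m [ 0.0007 -0.0022  0.0016] turn deg [-16.51   0.16  -0.16]
```

>>> {"name": "step_arm", "arguments": {"targets": [[0.05, 0, -0.002, 0.002, -16.5, 0, 0], [0.05, 0, -0.002, 0.002, -16.5, 0, 0], [0.05, 0, -0.002, 0.002, -16.5, 0, 0], [0.05, 0, -0.002, 0.002, -16.5, 0, 0], [0.05, 0, -0.002, 0.002, -16.5, 0, 0]]}}

```text
time_s: 7.73
tool_pos: [528.7, 96.7, 206.2]
tcp_rot: [[-0.003, -0.329, -0.944], [-0.001, -0.944, 0.329], [-1.0, 0.002, 0.002]]
contact_force: [-0.2, -0.3, 0.1]
finger_gap: 50.2
```

```bash
python3 - <<'E'
from h import *
s=rep(); delta([528.8,96.6,205],down(2.8136-1.5*np.pi))
im=vision.get_image("wrist"); cv2.imwrite("pics/w10.png",im)
np.savez("w10.npz",R=s["tcp_rot"],p=s["tool_pos"])
E
```

```text
t 7.73 p [528.7  96.7 206.2] j [ 0.483  0.27  -0.263 -0.    -1.041  0.753] F [-0.2 -0.3  0.1] gap 50.2
shift m [ 0.0012  0.     -0.0001] turn deg [-0.43  0.13 -0.11]
```

View pics/w10.png

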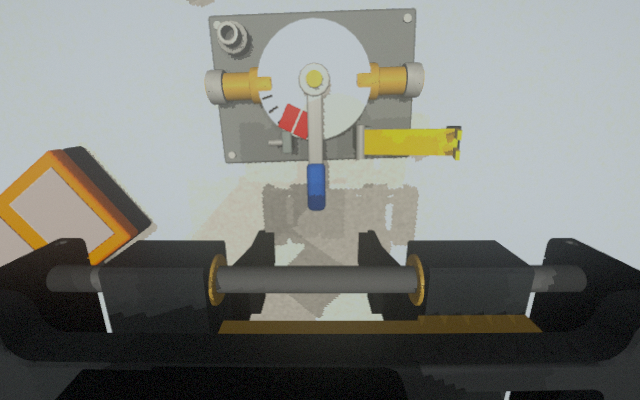

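The lever is free: stem (314,78), sleeve (316,187), red marker with its white line at about (294,121), and the folded hasp at (410,142). The parts case is at the left, (75,210). Next I'll measure the marker and lever directions.

```bash
python3 - <<'E'
from meas import *
im,C=load("w10")
a=im[50:220,250:380]; cv2.imwrite("pics/w10z.png",cv2.resize(a,None,fx=3.5,fy=3.5,interpolation=cv2.INTER_CUBIC))
for nm,lo,hi,roi in [("blue",(105,120,40),(125,255,255),(290,150,340,220)),("red",(0,120,60),(10,255,255),(260,90,320,150)),("red2",(170,120,60),(180,255,255),(260,90,320,150)),("stemcap",(15,100,100),(35,255,255),(300,65,330,92))]:
    for c in comp(im,lo,hi,roi,10)[:3]:
        (x0,y0),(vx,vy)=line(c[3]); print(nm,c[0],c[1].round(2),c[2],round(float(vx),3),round(float(vy),3))
for u in[(150,225),(80,265),(110,155)]: print("case",onplane(C,u,49).round(0))
E
```

```text
blue 508 [315.71 179.77] [308 164  17  33] 0.017 1.0
red 332 [288.64 117.57] [279 104  21  28] 0.377 -0.926
red 240 [301.84 126.35] [294 111  14  28] 0.117 -0.993
stemcap 201 [313.81  78.32] [307  70  15  17] 0.092 0.996
case [551. 278.  49.]
case [534. 377.  49.]
case [632. 280.  49.]
```

View pics/w10z.png

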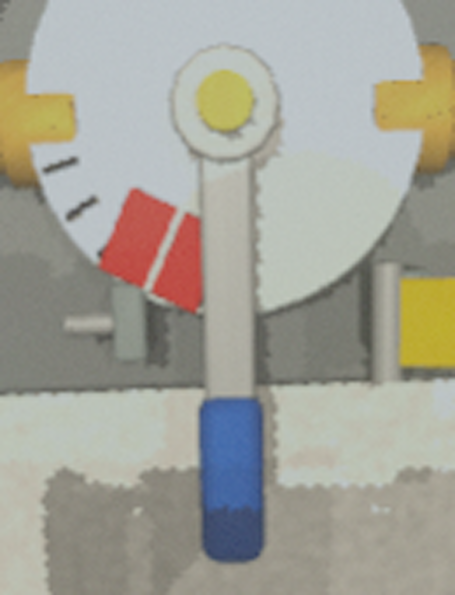

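```bash
cat > mk.py <<'E'
from meas import *
def marker(im,C,roi,z=53):
    # white line pixels: centre of the gap between red runs in each row
    hsv=cv2.cvtColor(im,cv2.COLOR_BGR2HSV).astype(int)
    x0,y0,x1,y1=roi; red=((hsv[...,0]<12)|(hsv[...,0]>168))&(hsv[...,1]>110)&(hsv[...,2]>50)
    sat=im.astype(float); w=np.minimum(im[...,0],im[...,1]).astype(float)
    pts=[]
    for y in range(y0,y1):
        xs=[x for x in range(x0,x1) if red[y,x]]
        if len(xs)<6: continue
        g=[(b-a,a,b) for a,b in zip(xs[:-1],xs[1:])]; L,a,b=max(g)
        if L<2 or L>6: continue
        seg=np.arange(a,b+1); ww=w[y,a:b+1]-w[y,a:b+1].min()
        pts.append(((seg*ww).sum()/ww.sum(),y))
    return np.array(pts)
def angz(P0,P1): d=P1-P0; return np.arctan2(d[1],d[0])
E
python3 - <<'E'
from mk import *
im,C=load("w10")
p=marker(im,C,(270,95,312,150)); print(p.round(1).tolist())
W=np.array([onplane(C,u,53)[:2] for u in p]).astype(np.float32)
vx,vy,x0,y0=cv2.fitLine(W,cv2.DIST_HUBER,0,.01,.01).ravel()
a=np.arctan2(vy,vx); a=a if vx<0 else a+np.pi
print("white line dir",a, "pt",x0,y0)
S=tri([ray(C,(313.9,78.4)),ray(load("w2")[1],(258.7,122.4))]); print("stem",S)
S=S[0]
n=np.array([-vy,vx]); print("line offset from stem",(S[:2]-[x0,y0])@n)
c=W.mean(0); print("centre dir from stem",np.arctan2(c[1]-S[1],c[0]-S[0]),np.linalg.norm(c-S[:2]))
# from zoom clicks
q=[onplane(C,(250+x/3.5,50+y/3.5),53) for x,y in[(181,208),(150,292)]]; print("click",angz(*q),np.arctan2((q[0]+q[1])[1]/2-S[1],(q[0]+q[1])[0]/2-S[0]))
b=[onplane(C,u,70) for u in [(315.71-.017*25,179.77-15),(315.71+.017*25,179.77+25)]]
print("lever dir sleeve",angz(*b))
bz=[onplane(C,(250+x/3.5,50+y/3.5),67) for x,y in[(226,170),(229,385)]]; print("lever bar dir",angz(*bz),[np.arctan2(v[1]-S[1],v[0]-S[0]) for v in bz+b])
E
```

```text
[[300.7, 111.0], [300.2, 112.0], [299.7, 113.0], [299.3, 114.0], [299.0, 115.0], [298.6, 116.0], [298.1, 117.0], [297.6, 118.0], [297.2, 119.0], [296.7, 120.0], [296.4, 121.0], [295.9, 122.0], [295.5, 123.0], [295.1, 124.0], [294.7, 125.0], [294.2, 126.0], [293.7, 127.0], [293.3, 128.0], [292.9, 129.0], [292.5, 130.0], [292.0, 131.0]]
white line dir 2.3718245 pt 600.34717 90.24042
stem (array([629.16752051,  63.06061153,  69.57780848]), [np.float64(0.850883814129488), np.float64(0.8508838141294885)])
line offset from stem 0.5410088293096388
centre dir from stem 2.3853752454143704 39.71528899828056
click 2.4271237444155402 2.4101025964292586
lever dir sleeve 2.8263578195550902
lever bar dir 2.8193170548890722 [np.float64(2.889055100928067), np.float64(2.8352768509597386), np.float64(2.831859699120929), np.float64(2.8299744441093178)]
```

```bash
python3 - <<'E'
from h import *
s=rep(); a=2.828; delta([628.4+105*np.cos(a),62.7+105*np.sin(a),79],down(a-1.5*np.pi))
E
```

```text
t 7.78 p [528.9  96.7 206.5] j [ 0.482  0.27  -0.262 -0.    -1.041  0.753] F [ 0.1  0.4 -0.6] gap 49.8
shift m [ 0.1275  0.0015 -0.0004] turn deg [-1.25  0.1  -0.08]
```

>>> {"name": "step_arm", "arguments": {"targets": [[0.05, 0.035, 0.0015, 0, -1.2, 0, 0], [0.05, 0.07, 0.0015, 0, -1.2, 0, 0], [0.05, 0.095, 0.0015, 0, -1.2, 0, 0], [0.05, 0.11, 0.0015, 0, -1.2, 0, 0], [0.05, 0.11, 0.0015, 0, -1.2, 0, 0]]}}

```text
time_s: 8.2
tool_pos: [526.2, 94.3, 93.5]
tcp_rot: [[-0.008, -0.31, -0.951], [-0.003, -0.951, 0.31], [-1.0, 0.006, 0.007]]
contact_force: [-0.3, 0.3, 0.1]
finger_gap: 50.1
```

```bash
python3 - <<'E'
from h import *
s=rep(); a=2.828; delta([628.4+105*np.cos(a),62.7+105*np.sin(a),79],down(a-1.5*np.pi))
im=vision.get_image("wrist"); cv2.imwrite("pics/w11.png",im)
np.savez("w11.npz",R=s["tcp_rot"],p=s["tool_pos"])
rep()
E
```

```text
t 8.2 p [526.2  94.3  93.5] j [ 0.48   0.399 -0.402 -0.001 -0.778  0.776] F [-0.3  0.3  0.1] gap 50.1
shift m [ 0.0145 -0.0016 -0.0021] turn deg [-0.08  0.4  -0.34]
t 8.25 p [527.8  94.9  95.8] j [ 0.48   0.397 -0.399 -0.    -0.78   0.776] F [0.1 0.5 0.4] gap 50.0
```

View pics/w11.png

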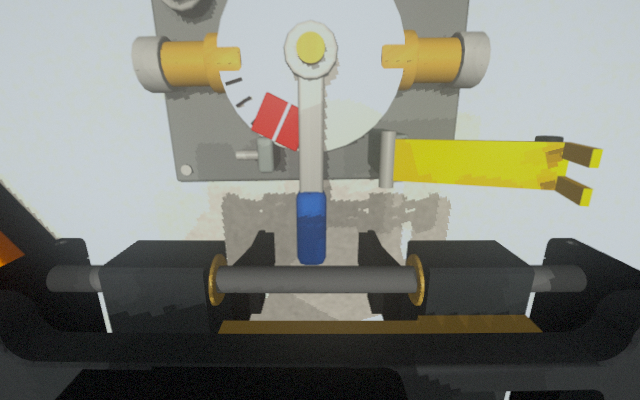

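The sleeve (312,230) sits between the open fingers (265 and 370). The marker's white line runs from (292,102) to (275,140), larger here, so I'll measure it again and then close.

```bash
python3 - <<'E'
from mk import *
im,C=load("w11")
p=marker(im,C,(245,85,299,155)); print(p[[0,len(p)//2,-1]].round(1).tolist(),len(p))
W=np.array([onplane(C,u,53)[:2] for u in p]).astype(np.float32)
vx,vy,x0,y0=cv2.fitLine(W,cv2.DIST_HUBER,0,.01,.01).ravel()
a=np.arctan2(vy,vx); a=a if vx<0 else a+np.pi
c=comp(im,(15,100,100),(35,255,255),(290,25,330,70))[0]; print("cap",c[1],c[2])
print("white line dir",a)
# lever edges: bright bar columns per row rows 85..185
g=cv2.cvtColor(im,cv2.COLOR_BGR2HSV)
b=comp(im,(105,120,30),(125,255,255),(290,185,335,245))[0]; (X,Y),(ux,uy)=line(b[3]); print("blue",b[1],ux,uy)
bb=[onplane(C,(X-ux*25,Y-uy*25),70),onplane(C,(X+ux*25,Y+uy*25),70)]; print("lever",angz(*bb) if bb[1][0]<bb[0][0] else angz(bb[1],bb[0]))
S=onplane(C,c[1],74.5); cm=W.mean(0); print("stem",S,"centre dir",np.arctan2(cm[1]-S[1],cm[0]-S[0]))
h=np.array([onplane(C,u,53)[:2] for u in [(266,94),(251,132),(298,150)]]); print(h.round(1))
d=h[1]-h[0]; print("left edge dir",np.arctan2(d[1],d[0])); d=h[2]-h[1]; print("outer edge dir",np.arctan2(d[1],d[0])) 
E
```

```text
[[288.0, 106.0], [279.2, 126.0], [273.8, 138.0]] 24
cap [310.16888889  47.36148148] [297  32  28  31]
white line dir 2.3698378
blue [310.77214286 218.29285714] 0.0072940695 0.9999734
lever 2.8283487885504255
stem [629.30344177  62.5871113   74.5       ] centre dir 2.3697147314624005
[[617.9  93.5]
 [600.6 109.6]
 [581.8  86.4]]
left edge dir 2.391993612136358
outer edge dir -2.253547766057075
```

>>> {"name": "step_arm", "arguments": {"targets": [[0.05, 0.016, 0, 0, 0, 0, 0], [0.05, 0.016, 0, 0, 0, 0, 0], [0.012, 0.016, 0, 0, 0, 0, 0], [0.012, 0.016, 0, 0, 0, 0, 0], [0.012, 0.016, 0, 0, 0, 0, 0]], "newtons": 10}}

```text
time_s: 8.67
tool_pos: [529.7, 95.8, 83.0]
tcp_rot: [[0.002, -0.308, -0.951], [0.001, -0.951, 0.308], [-1.0, -0.002, -0.002]]
contact_force: [0.6, 0.2, 0.7]
finger_gap: 37.2
```

>>> {"name": "step_arm", "arguments": {"targets": [[0.012, 0, 0, 0, 0, 0, 0], [0.012, 0, 0, 0, 0, 0, 0], [0.012, 0, 0, 0, 0, 0, 0], [0.012, 0, 0, 0, 0, 0, 0]], "newtons": 10}}

```text
time_s: 9.0
tool_pos: [529.2, 95.7, 82.0]
tcp_rot: [[0.001, -0.308, -0.951], [0.0, -0.951, 0.308], [-1.0, -0.001, -0.001]]
contact_force: [-0.9, 0.7, 1.6]
finger_gap: 17.9
```

The white line direction is 2.370 rad, and the centre seen from the stem also gives 2.370. The lever is at 2.828, so it needs 0.458 rad (26.2°) clockwise. The sleeve is held (gap 17.9 mm), so I'll turn about the stem with the tool following the lever.

>>> {"name": "step_arm", "arguments": {"targets": [[0.012, 0, -0.0096, -0.0004, 5.24, 0, 0], [0.012, 0, -0.019, -0.0018, 10.48, 0, 0], [0.012, 0, -0.0284, -0.0039, 15.72, 0, 0], [0.012, 0, -0.0375, -0.0069, 20.96, 0, 0], [0.012, 0, -0.0462, -0.0108, 26.2, 0, 0]], "newtons": 10}}

```text
time_s: 9.42
tool_pos: [553.6, 136.4, 82.0]
tcp_rot: [[-0.0, -0.699, -0.715], [-0.001, -0.715, 0.699], [-1.0, 0.001, -0.0]]
contact_force: [-0.3, -0.4, 3.1]
finger_gap: 18.3
```

>>> {"name": "step_arm", "arguments": {"targets": [[0.012, 0, 0, 0, 0, 0, 0], [0.012, 0, 0, 0, 0, 0, 0]]}}

```text
time_s: 9.58
tool_pos: [553.9, 136.7, 82.0]
tcp_rot: [[0.001, -0.695, -0.719], [0.001, -0.719, 0.695], [-1.0, -0.001, -0.0]]
contact_force: [0.2, 1.9, 3.3]
finger_gap: 18.0
```

```bash
python3 - <<'E'
from h import *
s=rep(); print(np.arctan2(s["tcp_rot"][1,2],s["tcp_rot"][0,2]), s["ft_torque"].round(2))
p=s["tool_pos"]; print("angle from stem",np.arctan2(p[1]-62.7,p[0]-628.6),np.hypot(p[1]-62.7,p[0]-628.6))
im=vision.get_image("wrist"); cv2.imwrite("pics/w12.png",im)
np.savez("w12.npz",R=s["tcp_rot"],p=s["tool_pos"])
E
```

```text
t 9.58 p [553.9 136.7  82. ] j [ 0.526  0.46  -0.331 -0.    -0.777  0.277] F [0.2 1.9 3.3] gap 18.0
2.373438156341176 [ 0.62  0.16 -0.09]
angle from stem 2.360881334338055 105.15906877665357
```

View pics/w12.png

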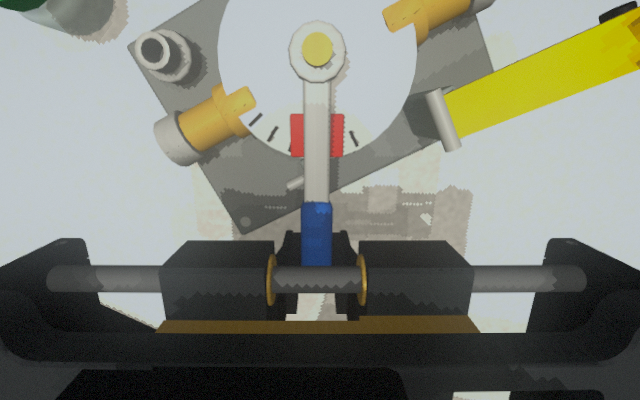

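The lever lies over the marker, with red showing at x 290–304 on the left and 330–344 on the right. I'll measure the centring and alignment.

```bash
cat > chk.py <<'E'
from mk import *
def check(n,rows,xr,leverrows):
    im,C=load(n); hsv=cv2.cvtColor(im,cv2.COLOR_BGR2HSV).astype(int)
    red=((hsv[...,0]<12)|(hsv[...,0]>168))&(hsv[...,1]>110)&(hsv[...,2]>50)
    L,Rr,Li,Ri=[],[],[],[]
    for y in range(*rows):
        xs=np.array([x for x in range(*xr) if red[y,x]])
        if len(xs)<8: continue
        g=np.diff(xs); k=g.argmax()
        if g[k]<8: continue
        L.append((xs[0]-.5,y)); Rr.append((xs[-1]+.5,y)); Li.append((xs[k]+.5,y)); Ri.append((xs[k+1]-.5,y))
    def fit(pts,z):
        W=np.array([onplane(C,u,z)[:2] for u in pts]).astype(np.float32)
        vx,vy,x0,y0=cv2.fitLine(W,cv2.DIST_HUBER,0,.01,.01).ravel()
        if vx>0: vx,vy=-vx,-vy
        return np.arctan2(vy,vx),np.array([x0,y0])
    aL,pL=fit(L,53);aR,pR=fit(Rr,53)
    am=(aL+aR)/2; pm=(pL+pR)/2
    bL,qL=fit(Li,67);bR,qR=fit(Ri,67); bm=(bL+bR)/2; q=(qL+qR)/2
    nrm=np.array([-np.sin(am),np.cos(am)])
    print("rows",len(L),"marker L,R dir",aL.round(3),aR.round(3),"width",abs((pR-pL)@nrm).round(1),"lever edges dir",bL.round(3),bR.round(3),"width",abs((qR-qL)@nrm).round(1),"lever off marker mm",((q-pm)@nrm).round(2))
    return am,pm,C,im
E
python3 - <<'E'
from chk import *
am,pm,C,im=check("w12",(114,156),(280,355),None)
b=comp(im,(105,120,30),(125,255,255),(295,200,340,262))[0]; 
# sleeve mid line by row centres
ys,xs=np.nonzero(b[3]); rows=np.unique(ys)[2:-2]
pts=np.array([onplane(C,((xs[ys==r].min()+xs[ys==r].max())/2,r),65)[:2] for r in rows if (ys==r).sum()>20]).astype(np.float32)
vx,vy,x0,y0=cv2.fitLine(pts,cv2.DIST_HUBER,0,.01,.01).ravel(); 
a=np.arctan2(vy,vx); print("sleeve dir",a if vx<0 else a+np.pi)
c=comp(im,(15,100,100),(35,255,255),(300,25,335,70))[0]; S=onplane(C,c[1],74.5); print("cap",c[1],"stem",S.round(1))
print("sleeve from stem",np.arctan2(y0-S[1],x0-S[0]),"marker from stem",np.arctan2(pm[1]-S[1],pm[0]-S[0]))
E
```

```text
rows 42 marker L,R dir 2.35 2.398 width 29.2 lever edges dir 2.395 2.387 width 14.2 lever off marker mm 0.04
sleeve dir 2.371917
cap [316.85987261  48.89299363] stem [629.   62.4  74.5]
sleeve from stem 2.3690453393239204 marker from stem 2.3708681400629015
```

Everything agrees: marker about 2.371 rad, sleeve 2.369–2.372, lateral offset about 0.04 mm. I'll open the jaws, rise straight up and check.

>>> {"name": "step_arm", "arguments": {"targets": [[0.045, 0, 0, 0, 0, 0, 0], [0.045, 0, 0, 0, 0, 0, 0], [0.045, 0, 0, 0, 0, 0, 0], [0.045, 0, 0, 0, 0, 0, 0], [0.045, 0, 0, 0, 0, 0, 0]]}}

```text
time_s: 10.05
tool_pos: [553.2, 135.8, 81.3]
tcp_rot: [[-0.001, -0.696, -0.718], [-0.0, -0.718, 0.696], [-1.0, 0.001, 0.0]]
contact_force: [0.0, -0.3, 0.6]
finger_gap: 41.5
```

>>> {"name": "step_arm", "arguments": {"targets": [[0.045, -0.015, 0, 0, 0, 0, 0], [0.045, -0.045, 0, 0, 0, 0, 0], [0.045, -0.08, 0, 0, 0, 0, 0], [0.045, -0.1, 0, 0, 0, 0, 0], [0.045, -0.1, 0, 0, 0, 0, 0]]}}

```text
time_s: 10.47
tool_pos: [556.3, 137.1, 187.1]
tcp_rot: [[0.01, -0.696, -0.718], [0.004, -0.718, 0.696], [-1.0, -0.01, -0.005]]
contact_force: [-0.1, -0.2, 0.1]
finger_gap: 44.8
```

>>> {"name": "step_arm", "arguments": {"targets": [[0.045, 0, 0, 0.01, 0, 0, 0], [0.045, 0, 0, 0.01, 0, 0, 0], [0.045, 0, 0, 0.01, 0, 0, 0]]}}

```text
time_s: 10.72
tool_pos: [545.0, 143.1, 180.1]
tcp_rot: [[-0.003, -0.696, -0.718], [-0.001, -0.718, 0.696], [-1.0, 0.003, 0.001]]
contact_force: [0.5, 0.3, -0.1]
finger_gap: 44.8
```

```bash
python3 - <<'E'
from h import *
s=rep()
im=vision.get_image("wrist"); cv2.imwrite("pics/w13.png",im)
np.savez("w13.npz",R=s["tcp_rot"],p=s["tool_pos"])
for n in("side","scene"): cv2.imwrite(f"pics/{n}13.png",vision.get_image(n))
a=cv2.imread("pics/side13.png")[150:300,270:420]; b=cv2.imread("pics/scene13.png")[110:260,250:400]
cv2.imwrite("pics/c13.png",np.hstack([cv2.resize(a,(400,400),interpolation=cv2.INTER_CUBIC),cv2.resize(b,(400,400))]))
E
```

```text
t 10.72 p [545.  143.1 180.1] j [ 0.544  0.338 -0.236 -0.    -1.     0.257] F [ 0.5  0.3 -0.1] gap 44.8
```

View pics/w13.png

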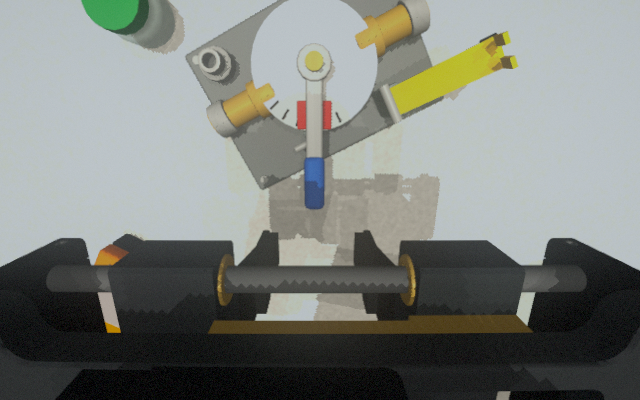

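View pics/c13.png

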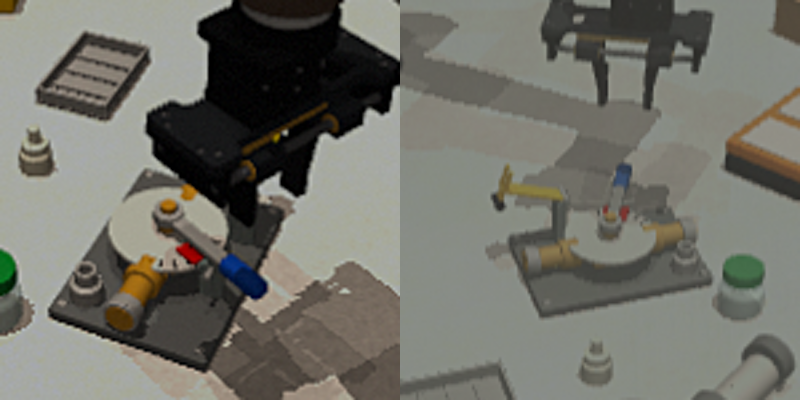

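The wrist view shows the lever centred on the red marker: red at x 297–307 and 323–331, sleeve at (315,183). The hasp lies folded back at (445,80), the nut is at (212,63), and the side and scene views show the loose things in place. I'll repeat the measurement on the released lever and compare the bystanders with the first pictures.

```bash
python3 - <<'E'
from chk import *
am,pm,C,im=check("w13",(102,129),(290,340),None)
b=comp(im,(105,120,30),(125,255,255),(298,155,335,215))[0]
ys,xs=np.nonzero(b[3]); rows=np.unique(ys)[2:-2]
pts=np.array([onplane(C,((xs[ys==r].min()+xs[ys==r].max())/2,r),65)[:2] for r in rows if (ys==r).sum()>14]).astype(np.float32)
vx,vy,x0,y0=cv2.fitLine(pts,cv2.DIST_HUBER,0,.01,.01).ravel(); a=np.arctan2(vy,vx); print("sleeve dir",a if vx<0 else a+np.pi,len(pts))
c=comp(im,(15,100,100),(35,255,255),(300,45,330,75))[0]; S=onplane(C,c[1],74.5); print("cap",c[1],"stem",S.round(1))
print("sleeve from stem",np.arctan2(y0-S[1],x0-S[0]),"marker from stem",np.arctan2(pm[1]-S[1],pm[0]-S[0]))
# bystanders: image change between first and now in static cameras
for n in("side","scene"):
    A=cv2.imread(f"pics/{n}0.png").astype(int);B=cv2.imread(f"pics/{n}13.png").astype(int)
    d=(np.abs(A-B).max(2)>40).astype(np.uint8); d=cv2.morphologyEx(d,cv2.MORPH_OPEN,np.ones((2,2),np.uint8))
    k,l,st,ce=cv2.connectedComponentsWithStats(d); print(n,[st[i].tolist() for i in range(1,k) if st[i,4]>8])
E
```

```text
rows 27 marker L,R dir 2.389 2.385 width 29.1 lever edges dir 2.362 2.378 width 14.1 lever off marker mm 0.2
sleeve dir 2.3851151 37
cap [313.7037037   60.55925926] stem [628.8  62.4  74.5]
sleeve from stem 2.373241274884121 marker from stem 2.3696989420823105
side [[355, 0, 255, 142, 10633], [609, 0, 20, 13, 141], [612, 20, 5, 4, 12], [609, 25, 8, 15, 52], [398, 62, 4, 4, 15], [415, 111, 97, 69, 3321], [326, 142, 314, 215, 15230], [582, 167, 6, 4, 12], [565, 171, 39, 41, 673], [614, 199, 26, 20, 244], [562, 201, 10, 19, 108], [373, 225, 7, 6, 25], [621, 229, 19, 12, 140], [553, 235, 3, 7, 15], [360, 238, 24, 13, 194], [626, 240, 14, 13, 67], [550, 246, 4, 4, 12], [612, 246, 28, 25, 351], [569, 261, 50, 19, 540], [558, 301, 16, 10, 56], [569, 312, 6, 6, 15], [585, 315, 11, 12, 45], [574, 320, 4, 5, 11], [610, 320, 22, 7, 72], [637, 320, 3, 5, 11], [588, 323, 13, 12, 63], [581, 327, 6, 4, 17], [593, 336, 5, 7, 23]]
scene [[315, 0, 75, 40, 942], [347, 33, 16, 19, 173], [395, 39, 2, 6, 12], [382, 45, 5, 12, 38], [304, 57, 64, 96, 2467], [360, 57, 3, 7, 16], [196, 72, 12, 10, 45], [233, 72, 22, 26, 282], [191, 91, 6, 8, 27], [220, 97, 4, 5, 17], [197, 101, 9, 15, 90], [237, 104, 5, 10, 39], [251, 112, 10, 3, 25], [196, 121, 11, 10, 71], [243, 128, 5, 4, 16], [317, 173, 13, 7, 51], [285, 174, 25, 16, 143], [331, 175, 6, 7, 30], [338, 180, 14, 10, 101]]
```

The released lever still lies on the marker: 2.373 rad from the stem against 2.370 for the marker, about 0.2 mm off. Only the arm, its shadows, the hasp and the lever changed in the fixed views. Handing in.

```bash
python3 - <<'E'
from h import *
rep(); print(bot.finish_job())
E
```

```text
t 10.87 p [545.8 143.  180.4] j [ 0.543  0.338 -0.235 -0.    -1.     0.257] F [0.2 0.2 0.2] gap 45.3
the job is handed in; nothing more can be done
None
```

The hasp is folded right back and the lever is set on the red marker. I handed the job in at 10.9 s, with the gripper clear about 100 mm above.

**What I did:** I held the hasp's cross bar by its ends, swung it up and over to about 2.7 rad, and let go. It stayed folded back. Then I gripped the blue sleeve, turned the lever about 26° clockwise onto the marker, released it and rose straight up.

**Last checks, after release:**
- **Direction from the stem:** the lever is at 2.373 rad and the marker at 2.370 rad, with the lever about 0.2 mm off the marker's centre line.
- **Disagreement:** single-edge direction fits scattered over about 2.36–2.39 rad. That is pixel noise on short edges; the wrist view shows similar strips of red on both sides of the lever.
- **Loose things:** comparing the first and last pictures from the fixed cameras, only the arm, its shadows, the hasp and the lever had changed.
- **Force:** the wrist forces printed after each move stayed below about 5 N.

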